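# Shut and lock the transport box with its T-key

### The job

Gently lower the hinged lid of the steel transport box until it is fully shut, without letting it slam. Then take the T-key from its white rest, pass its head down through the slot in the lid's tongue and the plate below until its collar sits on the lid, give it a quarter turn to lock, and let go, leaving it upright there. Leave the other things on the counter where they are.

Things in the scene. Friction and masses are not known exactly. Their poses are not given: they have to be found in the camera images.
- slot (a point): Centre of the lock slot of the steel box, at the height of the shut lid's top face, 86 mm above the counter; it stays put when the lid is open. z up; y = slot's long direction, parallel to the hinge; x points from the slot across the box to the hinge, 160 mm away. Slot 52 mm along y, 19 mm along x, cut through the lid's tongue (6 mm thick) and the box's plate under it (6 mm)
- box: Steel transport box, fixed: 130 (x) x 180 (y) x 80 mm high; origin at the middle of its underside, axes as the slot's. On its -x wall sticks out a plate, 100 wide, 60 long, 74 to 80 mm above the counter, with the slot, centre 30 mm from the wall. Below the plate is free space for the key's head to turn. Hinge along the top of its +x wall
- lid_hinge (a point): Middle of the hinge line, 80 mm above the counter, turning with the lid: y = hinge line, -x along the lid to its free edge, z = outward normal of its outer (top) face. The lid is a flat steel plate from z = 0 to 6 mm: 180 mm wide out to 130 mm from the hinge, then a tongue 100 mm wide out to 190 mm, its slot centred at 160 mm
- lid (a joint): Opening angle of the lid, rad: 0 fully shut, 1.57 upright, at most 1.7. It starts between 1.2 and 1.5, leaning over the box; its outer face looks up and away from the slot. The hinge is stiff: the lid stays wherever it is left; 2 to 5 N on the tongue moves it, and it must be pushed all the way down
- key_mid (a point): Centre of the T-key, half-way up its 95 mm, on its axis; about 0.2 kg. It stands upright in the rest, head down. z up the key, x = long direction of both the head and the grip bar. The middle of the grip bar is 37.5 mm above this point, the collar's underside 18.5 mm below it. Locked, this point is 18.5 mm above the slot point and x is square to the slot's y
- key: The same T-key, same axes, origin under its head. Heights in mm: steel head 0 to 12, 46 long x 13 wide (lowest 5 mm only 38 x 8, a lead-in); shaft 12 to 29, 12 diameter; round collar 29 to 35, 44 diameter; shaft 35 to 77, 16 diameter; black grip bar 75 to 95, 80 long (x) x 16 wide
- rest: White plastic block, 100 (x) x 60 x 40 mm high, fixed, that holds the key; origin at the middle of its underside. The key hangs by its collar on the block's top, its head in a pocket 55 (x) x 22 mm, 33 mm deep. Lift the key straight up at least 35 mm to free it
- shaker: Bystander, loose: clear jar with a steel cap, 64 mm across, 85 mm tall; origin at its underside. Leave it where it is
- tamper: Bystander, loose: wooden tamper with a round foot, 56 mm across, 115 mm tall; origin at its underside. Leave it where it is
- bowl: Bystander, loose: blue ceramic bowl, 110 mm across, 50 mm tall; origin at its underside. Leave it where it is
- sauce: Bystander, loose: amber bottle, 64 mm across, 170 mm tall; origin at its underside. Leave it where it is
- timer: Bystander, loose: white kitchen timer, 35 x 75 x 70 mm; origin at its underside. Leave it where it is
- paddle: Bystander, loose: black-handled spatula lying flat; origin at its underside. Leave it where it is
Mind the look-alikes: they are no part of the job. What is shaped like the key but orange or purple is not meant.

How it is judged:
By the outcome, as a careful person would: the job done as asked, in the order asked, and still so for the second after the job is handed in, with the robot touching nothing.
It also fails if it takes over 64 s, if anything falls off the work surface, if the arm or the gripper's body presses on something with over 40 N, if the wrist force passes 120 N, or if a joint passes its speed limit or range.

### The arm

A 6-joint arm with a two-finger parallel gripper is mounted at the origin on the work surface. World frame = base frame: x ahead of the robot, y to its left, z up, the work surface at z = 0. Lengths are in m, angles in rad, forces in N, time in s.
With the tool pointing down it reaches from about 0.35 to 0.975 m from the base axis. Payload 4.9 kg.
Tool frame: the origin (TCP) lies at the very end of the fingers, on their centre line; the grasp point (between the pads) lies 19 mm behind it (ctrl.grip_point_offset is the distance from the TCP to the grasp point, in m); z points along the fingers, y is the line along which they close (so a half turn about z gives the same grasp; the last joint's range is limited). The gripper opens to 85 mm and grips with 20 to 120 N. Pads are 22 mm wide; open, the fingers measure 114 mm over their backs; the gripper's body (76 mm by 85 mm) begins 54 mm behind the grasp point. The pads swing forward as they close: fully open they stand 13 mm farther back than shut.
Start: joints at [1.205, 0.053, 1.613, -0, 1.476, -0.119], TCP at [0.153, 0.606, 0.231] pointing down, gripper open.
Joint ranges: [-3.01, 3.01], [-1.01, 2.22], [0.06, 2.58], [-1.02, 4.17], [0.09, 2.62], [-3.14, 3.14]. Speed limits (rad/s): [2.57, 2.57, 3.14, 3.14, 3.14, 3.14].

### API

Orientations are given as a rotation vector (axis times angle).
In Python, from station import ctrl gives the robot as it stands.
- The arm moves only by the tool send_rows, never from a script. Its argument "rows" is a list of rows, each a list of 3 entries, a list of its own where there are three numbers: the finger opening in cm, from 0 to 8.54, then the shift along the tool's x, y, z in cm, then the turn about the tool's z in degrees. A call has 1 to 10 rows; each row shifts and turns the commanded pose from where the row before left it, along the tool's axes as they then stand; what a row does not reach is not made up. A row lasts 1/8 s, in which the tool goes at most 62.5 mm and 10.7 degrees, less where a joint would pass 70% of its speed; a pose out of reach is approached as far as the arm can. A call with a gripper value outside its range is refused whole. The fingers move at their own pace and stop on an object; "newtons" is the grip in N (left out, the last holds). Time passes only in rows, so rows that do not move let the fingers close. It gives the time, the measured TCP pose, the force, the opening and the grip force at its end, in the units of the state.
- ctrl.get_obs(): the state, without advancing time (a new reading comes with each control period).
- ctrl.get_image(name): name is "scene" or "top"; returns a dict with "frame" (400x640x3 uint8, red, green, blue), "range_z" (400x640 float32, m along the optical axis (not along the pixel's ray), 0 where there is no reading), "fx", "fy", "cx", "cy" (pixels), "k1" (the pictures are not rectified: a ray, as slopes to the right and down, at radius r is drawn at 1 + k1 r^2 times it, then the intrinsics apply), "cam_to_world" (4x4, takes a point from camera to world coordinates). Camera axes: x right, y down, z forward; pixel columns grow to the right and rows downward; lengths in m; the calibration is good to about 2 mm. A picture is of the moment at which its call begins.
- ctrl.finish_job(): hands the job in; it is judged then, once.
The state is a dict: "t": time; "q": joint angles; "dq": joint speeds; "effort": joint torques, N m; "tool_pos": TCP position; "tool_rot": TCP orientation; "contact_force": force on the tool from outside, world axes, zero at the start; "wrist_torque": the same for the moment, N m; "opening": finger opening in m; "grip_force": force on a finger pad.
Only numpy, scipy, OpenCV 4.12 (cv2) and the standard library are available. Lean on these libraries where they do the work, as an engineer would, in place of code of your own. Each camera call takes 0.05 s, during which the arm holds its last target. There are 200 camera calls.

## Working session

There is one attempt and no reset: what is moved stays moved. The work goes in short steps, Python scripts to look and compute and a tool call to move; the robot and the scene stay as the last step left them, time stands still between calls to the robot, and variables do not carry over. Pictures are saved under pics/ and viewed, at most 10 in all, crops included, and the job is handed in when it is done.

Besides the shell and the picture viewer there is one more tool, called after "Emit:" as name([rows], argument=value, ...), one row to a line, values as JSON. send_rows: Moves the arm, as the interface text tells. Its arguments: {"type":"object","properties":{"rows":{"type":"array","items":{"type":"array"}},"newtons":{"type":"number"}},"required":["rows"]}

```bash
mkdir -p pics; ls; cat > h.py <<'E'
import numpy as np, cv2
from station import ctrl
from scipy.spatial.transform import Rotation as R
def grab(n):
    im=ctrl.get_image(n); np.savez(f'{n}.npz',**im); return im
def rays(im,uv):
    uv=np.atleast_2d(np.array(uv,float)); K=np.array([[im['fx'],0,im['cx']],[0,im['fy'],im['cy']],[0,0,1.]])
    p=cv2.undistortPoints(uv.reshape(-1,1,2),K,np.array([im['k1'],0,0,0.])).reshape(-1,2)  # k1: r^2 term
    return np.c_[p,np.ones(len(p))]
def plane(im,uv,z):
    T=im['cam_to_world']; d=rays(im,uv)@T[:3,:3].T; o=T[:3,3]
    return o+d*((z-o[2])/d[:,2:3])
def cloud(im):
    v,u=np.mgrid[:400,:640]; r=rays(im,np.c_[u.ravel(),v.ravel()])
    P=r*im['range_z'].reshape(-1,1); T=im['cam_to_world']
    W=(P@T[:3,:3].T+T[:3,3]).reshape(400,640,3); W[im['range_z']==0]=np.nan; return W
def save(im,n): cv2.imwrite(f'pics/{n}.png',im['frame'][:,:,::-1])
E
python3 - <<'E'
from h import *
for n in('scene','top'):
    im=grab(n); save(im,n+'0'); print(n,im['fx'],im['k1'],im['cam_to_world'].round(3).tolist())
o=ctrl.get_obs(); print({k:np.round(v,3).tolist() for k,v in o.items()})
E
```

```text
pics
scene 374.87288348905105 -0.0658760669085833 [[0.161, 0.719, -0.677, 1.311], [0.987, -0.108, 0.12, -0.17], [0.013, -0.687, -0.727, 0.913], [0.0, 0.0, 0.0, 1.0]]
top 458.8856721335648 -0.028438465405263243 [[0.01, -0.993, 0.122, 0.359], [-1.0, -0.011, -0.013, -0.013], [0.015, -0.122, -0.992, 1.359], [0.0, 0.0, 0.0, 1.0]]
{'t': 0.1, 'q': [1.205, 0.053, 1.614, 0.0, 1.476, -0.119], 'dq': [-0.0, -0.002, -0.003, 0.0, -0.004, 0.0], 'effort': [0.001, -39.49, -37.137, -0.0, 0.004, 0.0], 'tool_pos': [0.152, 0.606, 0.23], 'tool_rot': [-0.387, -3.117, 0.003], 'contact_force': [0.016, 0.144, -0.507], 'wrist_torque': [0.012, 0.003, -0.01], 'grip_force': 0.0, 'opening': 0.086}
```

View pics/scene0.png

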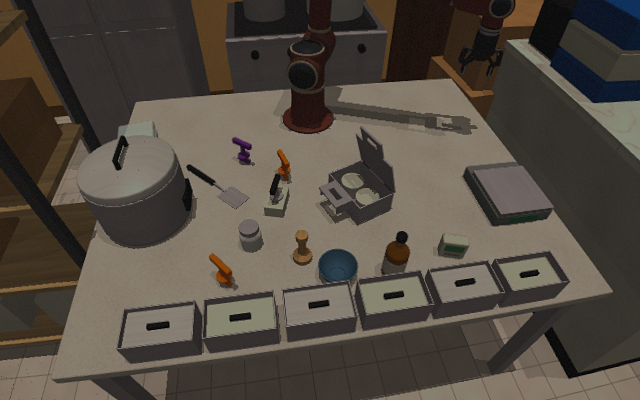

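View pics/top0.png

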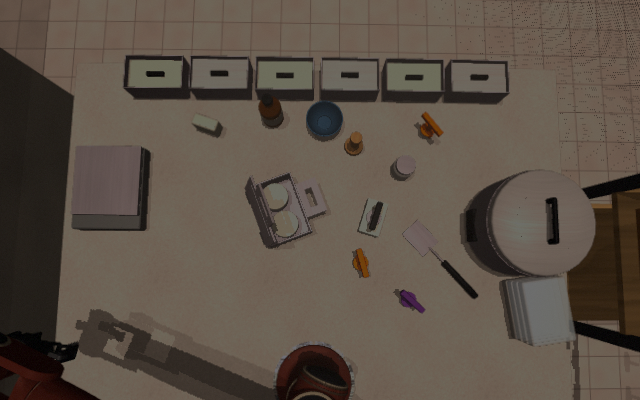

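```bash
python3 - <<'E'
from h import *
T=dict(np.load('top.npz'));S=dict(np.load('scene.npz'))
a=cv2.resize(T['frame'][165:260,235:395],None,fx=5,fy=5,interpolation=cv2.INTER_CUBIC)
cv2.imwrite('pics/c1.png',cv2.convertScaleAbs(a[:,:,::-1],alpha=1.4))
b=cv2.resize(S['frame'][125:225,260:400],None,fx=5.7,fy=5.7,interpolation=cv2.INTER_CUBIC)
cv2.imwrite('pics/c2.png',cv2.convertScaleAbs(b[:,:,::-1],alpha=1.6))
for n,im in(('top',T),('scene',S)):
    W=cloud(im); print(n)
    # rest top / grip / plate patches
    for lo,hi,l in((.036,.044,'rest'),(.096,.112,'grip'),(.074,.086,'plate')):
        m=(W[...,2]>lo)&(W[...,2]<hi)&(W[...,0]>.3)&(W[...,0]<.75)&(abs(W[...,1])<.35)
        k,lab,st,c=cv2.connectedComponentsWithStats(m.astype(np.uint8))
        for i in range(1,k):
            if st[i,4]>12:
                p=W[lab==i]; r=cv2.minAreaRect((p[:,:2]*1000).astype(np.float32)); print(l,st[i,4],c[i].round(1),p.mean(0).round(4),np.round(r[0],1),np.round(r[1],1),round(r[2],1))
E
```

```text
top
rest 41 [426.3 130.9] [ 0.7329 -0.3283  0.0384] [ 731.4 -328.2] [38.7 20.2] 57.9
rest 380 [372.2 217.2] [ 0.474 -0.166  0.04 ] [ 475.6 -168. ] [60.7 99.9] 73.2
rest 13 [356.8 261.1] [ 0.3478 -0.122   0.038 ] [ 348.8 -121.5] [26.9  6.9] 15.1
grip 21 [434.9 125.1] [ 0.7336 -0.3388  0.0974] [ 733.  -338.2] [27.   9.7] 19.4
grip 64 [355.5 138.2] [ 0.689  -0.112   0.1082] [ 691.3 -111.9] [31.  31.8] 89.0
grip 173 [375.7 215.2] [ 0.474  -0.1681  0.105 ] [ 473.6 -168.4] [16.5 79. ] 72.6
grip 14 [253.1 208.9] [0.4875 0.1683 0.1068] [487.5 168.2] [33.9  3.3] 19.9
plate 13 [269.8 119.5] [0.7484 0.132  0.0797] [748.4 132.5] [20.6  1.6] 87.3
plate 16 [430.8 127. ] [ 0.7323 -0.3308  0.0819] [ 733.9 -328.8] [34.4  4.1] 42.3
plate 204 [405.2 164.7] [ 0.6207 -0.2553  0.0833] [ 621.2 -256.5] [54.5 55.3] 3.0
plate 835 [305.1 199.2] [0.5193 0.0272 0.0799] [503.7  70.1] [181.8 184.8] 20.5
scene
rest 32 [282.  170.3] [ 0.349  -0.1381  0.0385] [ 350.  -137.6] [36.3 25.4] 43.7
rest 75 [370.1 181.2] [0.4471 0.1483 0.0399] [450.7 151.1] [148.6  28.7] 32.2
rest 270 [276.7 199.5] [ 0.4857 -0.1669  0.0406] 
[... 291 characters left out ...]
0.6995 -0.1133  0.0409] [ 699.7 -113.2] [17.   5.9] 86.4
rest 79 [336.1 255.7] [ 0.7257 -0.0202  0.0403] [730.9 -23.8] [36.9 92.7] 0.5
rest 36 [220.3 275.9] [ 0.7418 -0.3404  0.0377] [ 738.9 -335.8] [28.5 21.4] 87.5
grip 35 [282.7 156.5] [ 0.3454 -0.132   0.097 ] [ 341.6 -132.3] [70.9 13.2] 17.1
grip 97 [377.7 172.5] [0.4747 0.159  0.1037] [468.9 158.2] [181.2  10.9] 22.0
grip 115 [274.5 183.2] [ 0.4775 -0.1685  0.1055] [ 472.2 -167.7] [17.2 83.5] 74.0
grip 68 [302.4 237.8] [ 0.6994 -0.1104  0.1065] [ 694.6 -109.1] [24.8 32.9] 46.1
plate 794 [348.5 189.3] [0.5111 0.0587 0.0799] [499.8  75.6] [183.4 198.3] 20.8
plate 185 [248.3 228.2] [ 0.6252 -0.2556  0.0834] [ 621.  -255.4] [54.8 56.1] 41.6
```

View pics/c1.png

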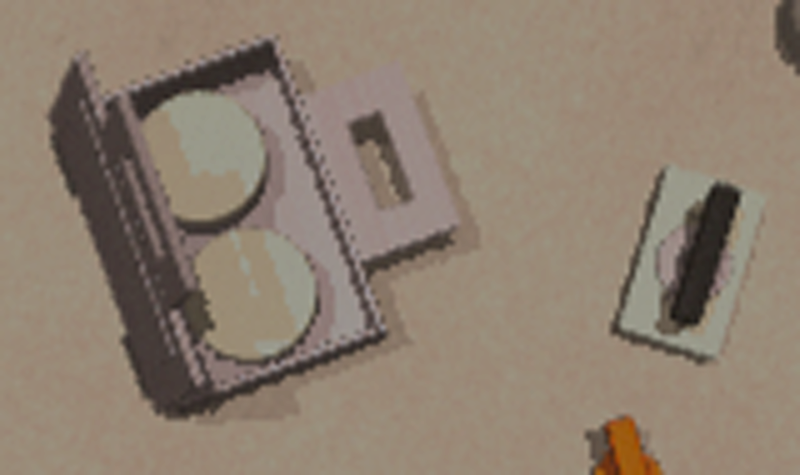

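View pics/c2.png

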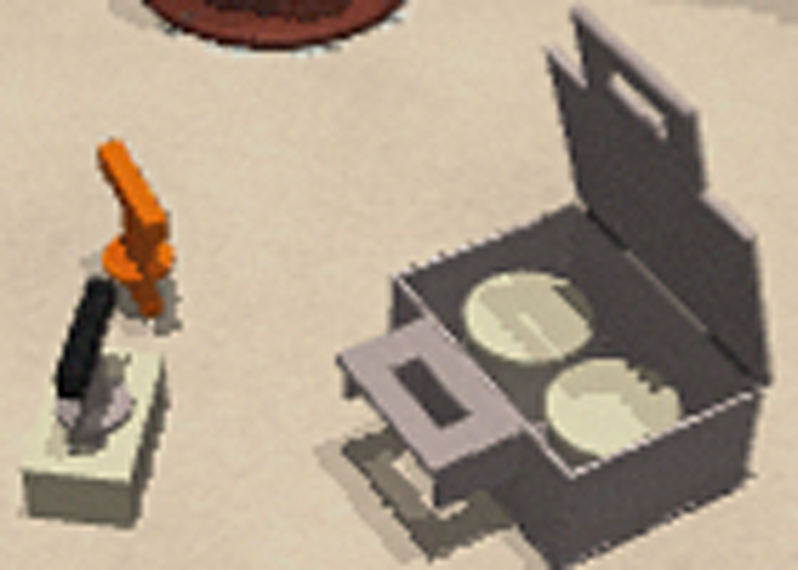

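```bash
cat > m.py <<'E'
from h import *
def slot(im,z,lo,hi):
    W=cloud(im); m=((W[...,2]>lo)&(W[...,2]<hi)&(np.hypot(W[...,0]-.52,W[...,1]-.02)<.2)).astype(np.uint8)
    cs,hi=cv2.findContours(m,cv2.RETR_CCOMP,cv2.CHAIN_APPROX_NONE)
    for i,c in enumerate(cs):
        if hi[0,i,3]>=0:
            h=cv2.drawContours(np.zeros_like(m),cs,i,1,-1)&(1-m); v,u=np.nonzero(h)
            if len(u)<25: continue
            P=plane(im,np.c_[u,v],z)[:,:2]*1000; r=cv2.minAreaRect(P.astype(np.float32))
            print('hole',len(u),P.mean(0).round(1),np.round(r[0],1),np.round(r[1],1),round(r[2],1))
    return W
E
python3 - <<'E'
from m import *
for n in('top','scene'):
    im=dict(np.load(n+'.npz')); W=slot(im,.08,.0765,.086)
    # plate+rim: edges in slot frame
    ok=(W[...,2]>.0765)&(W[...,2]<.086)&(np.hypot(W[...,0]-.51,W[...,1]-.06)<.16)
    p=W[ok][:,:2]*1000
    # search-free: box top rim hull -> minAreaRect of box only after removing plate via y
    a=np.deg2rad(110.5); ex=np.array([np.cos(a),np.sin(a)]); ey=np.array([-ex[1],ex[0]])
    q=np.c_[p@ex,p@ey]; 
    print('x range',np.percentile(q[:,0],[0,1,99,100]).round(1)); print('y range',np.percentile(q[:,1],[0,1,99,100]).round(1))
    for b in range(-180,-20,12):
        s=q[(q[:,0]>=b)&(q[:,0]<b+12)]
        if len(s): print(b,len(s),s[:,1].min().round(1),s[:,1].max().round(1))
    L=W[(W[...,2]>.11)&(np.hypot(W[...,0]-.49,W[...,1]-.15)<.13)]
    c=L.mean(0); u,s,v=np.linalg.svd(L-c); nn=v[2]; print('lid n',nn.round(3),'c',c.round(4),len(L),'tilt from vertical(nz)',np.degrees(np.arccos(abs(nn[2]))).round(1),'az',np.degrees(np.arctan2(nn[1],nn[0])).round(1),'zmax',L[:,2].max().round(3), 'rms',s[2]/len(L)**.5)
E
```

```text
hole 129 [526.6  12.4] [526.8  11. ] [51.3 24.2] 17.4
x range [-203.2 -202.4   -5.9   -3.6]
y range [-586.7 -585.7 -406.6 -405.6]
-180 65 -546.8 -447.7
-168 116 -546.4 -447.4
-156 139 -547.1 -447.6
-144 99 -586.7 -407.0
-132 13 -585.7 -407.4
-120 13 -585.7 -406.6
-108 11 -586.0 -406.9
-96 12 -585.8 -406.6
-84 12 -586.0 -406.6
-72 11 -586.0 -407.4
-60 13 -585.7 -405.9
-48 8 -585.0 -405.8
-36 6 -409.0 -406.1
-24 2 -406.6 -405.6
lid n [-0.348  0.889  0.299] c [0.4756 0.1355 0.1934] 908 tilt from vertical(nz) 72.6 az 111.4 zmax 0.27 rms 0.0015092648230942665
hole 64 [525.6  12.8] [523.3  12.2] [52.  17.6] 19.5
hole 1399 [495.  101.4] [491.2 101.5] [173.1 120.4] 21.3
x range [-203.3 -201.6   -9.9   -4.6]
y range [-585.9 -585.5 -404.7 -402.5]
-180 50 -546.8 -443.3
-168 75 -546.2 -442.2
-156 91 -545.0 -444.3
-144 89 -585.3 -407.4
-132 13 -585.7 -403.1
-120 12 -585.8 -407.1
-108 11 -585.9 -404.7
-96 13 -585.4 -405.2
-84 11 -584.9 -404.5
-72 12 -585.1 -404.8
-60 12 -584.8 -403.5
-48 13 -584.3 -403.3
-36 13 -585.9 -402.5
-24 92 -585.5 -405.4
lid n [ 0.354 -0.897 -0.266] c [0.4838 0.1374 0.1871] 963 tilt from vertical(nz) 74.6 az -68.5 zmax 0.267 rms 0.0014041594476157024
```

Emit:
send_rows([
  [0, [0, 0, 0], 9.1],
  [0, [0, 0, 0], 9.1],
  [0, [0, 0, 0], 9.1],
  [0, [0, 0, 0], 9.1],
  [0, [0, 0, 0], 9.1],
  [0, [0, 0, 0], 9.1],
  [0, [-4, 1.1, 0.1], 0],
  [0, [-5, 1.3, 0.1], 0],
  [0, [-5, 1.3, 0.1], 0],
  [0, [-5, 1.3, 0.1], 0],
], newtons=40)

```text
t: 1.35
tool_pos: [0.2686, 0.4455, 0.2267]
tool_rot: [1.773, 2.593, -0.001]
contact_force: [0.3, -0.1, -0.1]
opening: -0.0003
grip_force: 0.0
```

Emit:
send_rows([
  [0, [-5, 1.4, 0.2], 0],
  [0, [-5, 1.4, 0.2], 0],
  [0, [-5, 1.4, 0.2], 0],
  [0, [-5, 1.4, 0.2], 0],
  [0, [-5, 1.4, 0.2], 0],
  [0, [-4, 1.3, 0.1], 0],
  [0, [0, 0, 0], 0],
])

```text
t: 2.22
tool_pos: [0.4516, 0.205, 0.2157]
tool_rot: [-1.779, -2.589, 0.002]
contact_force: [0.5, 0.4, 0.7]
opening: 0.0001
grip_force: 0.0
```

```bash
cat >> h.py <<'E'
A=np.deg2rad(111.2); EX=np.array([np.cos(A),np.sin(A)]); EY=np.array([-EX[1],EX[0]]); SL=np.array([.526,.0122])
def st():
    o=ctrl.get_obs(); M=R.from_rotvec(o['tool_rot']).as_matrix(); p=np.array(o['tool_pos']); r=p[:2]-SL
    print('t',round(o['t'],2),'tcp',p.round(4),'yaw',np.degrees(np.arctan2(M[1,0],M[0,0])).round(2),'tilt',np.degrees(np.arccos(-M[2,2])).round(2),'slot-frame',(r@EX*1000).round(1),(r@EY*1000).round(1),'F',np.round(o['contact_force'],1),'op',round(o['opening'],4),'gf',round(o['grip_force'],1),'q6',round(o['q'][5],2))
E
python3 -c "
from h import *
st()"
```

```text
t 2.23 tcp [0.4516 0.205  0.2157] yaw 111.01 tilt 0.07 slot-frame 206.6 -0.3 F [0.5 0.4 0.7] op 0.0001 gf 0.0 q6 -0.09
```

Emit:
send_rows([
  [0, [-2.2, 0, 0], 0],
  [0, [-2.2, 0, 0], 0],
  [0, [-1.4, 0, 0], 0],
  [0, [-1.3, 0, 0], 0],
  [0, [-1.0, 0, 0.4], 0],
  [0, [-1.0, 0, 0.4], 0],
  [0, [-1.0, 0, 0.4], 0],
])

```text
t: 3.1
tool_pos: [0.4876, 0.1126, 0.2041]
tool_rot: [-1.773, -2.593, -0.001]
contact_force: [-0.0, 1.8, -0.5]
opening: -0.0003
grip_force: 1.1
```

```bash
python3 -c "
from h import *
st()"
```

```text
t 3.1 tcp [0.4876 0.1126 0.2041] yaw 111.28 tilt 0.04 slot-frame 107.5 -0.5 F [-0.   1.8 -0.5] op -0.0003 gf 1.1 q6 -0.29
```

Emit:
send_rows([
  [0, [-0.7, 0, 0.4], 0],
  [0, [-0.7, 0, 0.45], 0],
  [0, [-0.7, 0, 0.45], 0],
  [0, [-0.6, 0, 0.55], 0],
  [0, [-0.6, 0, 0.55], 0],
  [0, [-0.6, 0, 0.55], 0],
  [0, [-0.5, 0, 0.65], 0],
  [0, [-0.5, 0, 0.65], 0],
  [0, [-0.5, 0, 0.65], 0],
])

```text
t: 4.22
tool_pos: [0.5068, 0.0623, 0.1547]
tool_rot: [-1.773, -2.593, 0.0]
contact_force: [0.6, 1.2, 0.2]
opening: -0.0002
grip_force: 0.7
```

Emit:
send_rows([
  [0, [-0.4, 0, 0.7], 0],
  [0, [-0.4, 0, 0.7], 0],
  [0, [-0.3, 0, 0.75], 0],
  [0, [-0.2, 0, 0.6], 0],
  [0, [-0.2, 0, 0.55], 0],
  [0, [-0.15, 0, 0.6], 0],
  [0, [-0.15, 0, 0.6], 0],
  [0, [-0.1, 0, 0.4], 0],
  [0, [-0.05, 0, 0.4], 0],
])

```text
t: 5.35
tool_pos: [0.5139, 0.0442, 0.102]
tool_rot: [-1.774, -2.593, 0.0]
contact_force: [-0.5, -1.0, 1.2]
opening: -0.0001
grip_force: 0.6
```

```bash
python3 -c "
from h import *
st(); im=grab('scene'); cv2.imwrite('pics/s1.png',cv2.resize(im['frame'][90:250,230:450,::-1],None,fx=3,fy=3))"
```

```text
t 5.35 tcp [0.5139 0.0442 0.102 ] yaw 111.26 tilt 0.01 slot-frame 34.2 -0.3 F [-0.5 -1.   1.2] op -0.0001 gf 0.6 q6 -0.43
```

View pics/s1.png

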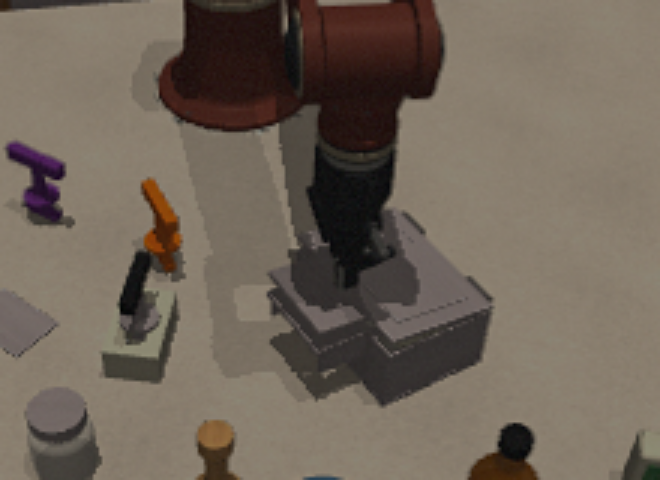

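Emit:
send_rows([
  [0, [-0.05, 0, 0.25], 0],
  [0, [0, 0, 0.25], 0],
  [0, [0, 0, 0.2], 0],
  [0, [0, 0, 0.2], 0],
  [0, [0, 0, 0.2], 0],
  [0, [0, 0, 0.15], 0],
  [0, [0, 0, 0.15], 0],
  [0, [0, 0, 0.1], 0],
  [0, [0, 0, 0.1], 0],
  [0, [0, 0, 0.05], 0],
])

```text
t: 6.65
tool_pos: [0.5142, 0.0439, 0.086]
tool_rot: [-1.774, -2.593, -0.0]
contact_force: [-0.4, -0.8, 5.0]
opening: 0.0002
grip_force: 2.1
```

Emit:
send_rows([
  [0, [0, 0, 0.1], 0],
  [0, [0, 0, 0.1], 0],
  [0, [0, 0, 0.1], 0],
  [0, [0, 0, 0], 0],
])

```text
t: 7.15
tool_pos: [0.5143, 0.0439, 0.0859]
tool_rot: [-1.773, -2.593, 0.001]
contact_force: [-9.2, 0.2, 18.2]
opening: 0.0002
grip_force: 9.1
```

Emit:
send_rows([
  [0, [0, 0, -2], 0],
  [0, [0, 0, -4], 0],
  [5, [0, 0, -3], 0],
  [5, [-4, -2.5, 0], 0],
  [5, [-5, -3, 0], 0],
  [5, [-5, -3, 0], 0],
  [5, [-4.3, -3, 0], 0],
  [5, [0, 0, 0], -8.6],
  [5, [0, 0, 0], -8.6],
  [5, [0, 0, 0], -8.6],
])

```text
t: 8.4
tool_pos: [0.4728, -0.1683, 0.1722]
tool_rot: [-1.143, -2.925, -0.001]
contact_force: [0.2, -0.1, -0.0]
opening: 0.0504
grip_force: 0.0
```

Emit:
send_rows([
  [5, [0, 0, 0], -8.6],
  [5, [0, 0, 0], -8.6],
  [5, [0, 0, 0], -8.6],
  [5, [0, 0, 0], 0],
])

```text
t: 8.9
tool_pos: [0.473, -0.1681, 0.1722]
tool_rot: [-0.471, -3.105, -0.001]
contact_force: [0.0, -0.6, 0.5]
opening: 0.0503
grip_force: 0.0
```

```bash
python3 - <<'E'
from m import *
st()
for n in('top','scene'):
    im=grab(n); W=slot(im,.086,.0825,.092)
    a=(W[...,2]>.0825)&(W[...,2]<.092)&(np.hypot(W[...,0]-.50,W[...,1]-.09)<.16)
    d=W[a]; q=(d[:,:2]-SL)*1000; x=q@EX; y=q@EY; s=x<25
    print('lid z by x',[(i,np.median(d[(x>i)&(x<i+30),2]).round(4)) for i in(-30,10,50,90,130)],'tongue end',np.percentile(x,[0,1]).round(1),'tongue y',np.percentile(y[s],[0,2,98,100]).round(1),'lid y',np.percentile(y[~s],[0,2,98,100]).round(1))
    g=(W[...,2]>.097)&(W[...,2]<.113)&(np.hypot(W[...,0]-.473,W[...,1]+.168)<.06)
    p=(W[g][:,:2]*1000).astype(np.float32)
    if len(p): r=cv2.minAreaRect(p); print('grip',len(p),np.round(r[0],1),np.round(r[1],1),round(r[2],1))
save(im,'s2')
E
```

```text
t 8.9 tcp [ 0.473  -0.1681  0.1722] yaw 162.76 tilt 0.07 slot-frame -148.9 114.6 F [ 0.  -0.6  0.5] op 0.0503 gf 0.0 q6 -1.76
hole 131 [526.4  12.2] [526.1  11.6] [52.7 25. ] 30.8
lid z by x [(-30, np.float64(0.0861)), (10, np.float64(0.0861)), (50, np.float64(0.0872)), (90, np.float64(0.0872)), (130, np.float64(0.0865))] tongue end [-30.3 -27.2] tongue y [-50.2 -49.2  48.1  49.6] lid y [-90.7 -86.3  86.   89.8]
grip 72 [ 453.9 -162. ] [15.8 37.1] 72.2
hole 64 [526.   12.8] [525.8  12.2] [48.5 17.7] 25.4
lid z by x [(-30, np.float64(0.0866)), (10, np.float64(0.0864)), (50, np.float64(0.0878)), (90, np.float64(0.088)), (130, np.float64(0.0874))] tongue end [-29.6 -28.1] tongue y [-50.4 -48.7  50.8  53.2] lid y [-90.5 -87.3  86.7  92.1]
grip 111 [ 472.8 -168. ] [15.8 81.2] 72.4
```

Emit:
send_rows([
  [5, [0, 0, 3], 0],
  [5, [0, 0, 3], 0],
  [5, [0, 0, 2], 0],
  [5, [0, 0, 1.5], 0],
  [5, [0, 0, 0], 0],
  [0, [0, 0, 0], 0],
  [0, [0, 0, 0], 0],
  [0, [0, 0, 0], 0],
  [0, [0, 0, 0], 0],
  [0, [0, 0, 0], 0],
], newtons=60)

```text
t: 10.25
tool_pos: [0.4742, -0.1687, 0.0791]
tool_rot: [0.468, 3.105, -0.001]
contact_force: [-0.4, 2.1, 6.8]
opening: 0.0152
grip_force: 59.5
```

Emit:
send_rows([
  [0, [0, 0, -1], 0],
  [0, [0, 0, -2], 0],
  [0, [0, 0, -2.5], 0],
  [0, [0, 0, -2.5], 0],
  [0, [0, 0, -3], 0],
  [0, [0, 0, 0], 0],
])

```text
t: 11.0
tool_pos: [0.4745, -0.1691, 0.1902]
tool_rot: [0.468, 3.102, -0.003]
contact_force: [0.6, -0.0, -3.0]
opening: 0.0148
grip_force: 58.7
```

```bash
python3 - <<'E'
from h import *
st()
for n in('top','scene'):
    im=grab(n); W=cloud(im)
    g=np.hypot(W[...,0]-.473,W[...,1]+.168)<.06
    c=(W[...,2]>.03)&g
    z=W[c][:,2]; print(n,np.histogram(z,np.arange(.03,.26,.01)))
b=im['frame'][100:230,210:350]; cv2.imwrite('pics/s3.png',cv2.convertScaleAbs(cv2.resize(b,None,fx=5,fy=4.5,interpolation=2)[:,:,::-1],alpha=1.6))
E
```

```text
t 11.0 tcp [ 0.4745 -0.1691  0.1902] yaw 162.86 tilt 0.29 slot-frame -150.4 113.6 F [ 0.6 -0.  -3. ] op 0.0148 gf 58.7 q6 -1.76
top (array([91, 91,  0,  0,  0,  0,  0,  0,  0,  1,  3,  0, 31,  4,  0,  0,  1,
        7, 45,  3,  1,  2]), array([0.03, 0.04, 0.05, 0.06, 0.07, 0.08, 0.09, 0.1 , 0.11, 0.12, 0.13,
       0.14, 0.15, 0.16, 0.17, 0.18, 0.19, 0.2 , 0.21, 0.22, 0.23, 0.24,
       0.25]))
scene (array([172, 253,   0,   0,   0,   0,   0,   0,   0,   9,  25,   1,  99,
        11,  10,   4,  13,  45, 108,  29,  49,  98]), array([0.03, 0.04, 0.05, 0.06, 0.07, 0.08, 0.09, 0.1 , 0.11, 0.12, 0.13,
       0.14, 0.15, 0.16, 0.17, 0.18, 0.19, 0.2 , 0.21, 0.22, 0.23, 0.24,
       0.25]))
```

View pics/s3.png

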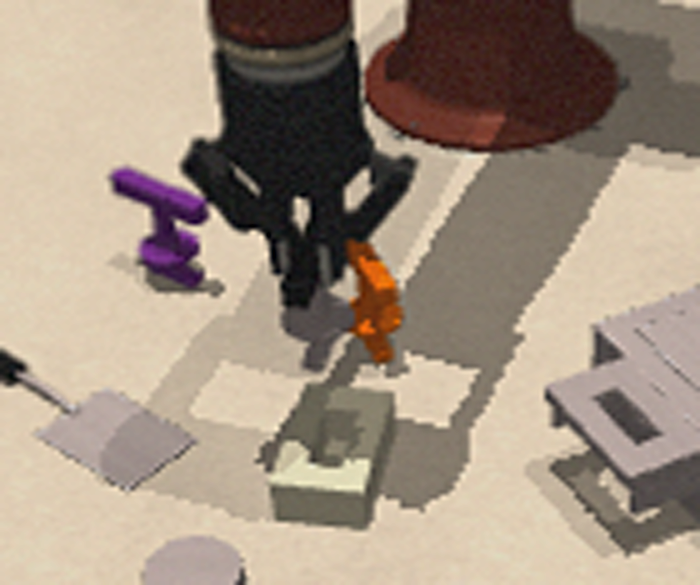

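```bash
python3 - <<'E'
from h import *
o=ctrl.get_obs(); t=np.array(o['tool_pos']); M=R.from_rotvec(o['tool_rot']).as_matrix()
for n in('top','scene'):
    W=cloud(dict(np.load(n+'.npz'))); g=np.hypot(W[...,0]-.474,W[...,1]+.169)<.05
    for lo,hi in((.15,.162),(.118,.14),(.195,.225)):
        p=W[g&(W[...,2]>lo)&(W[...,2]<hi)]; q=(p-t)@M*1000
        if len(p)<4: continue
        c,r=cv2.minEnclosingCircle(q[:,:2].astype(np.float32)); rr=cv2.minAreaRect(q[:,:2].astype(np.float32))
        print(n,lo,len(p),'z',np.percentile(p[:,2],[5,50,95]).round(4),'circ',np.round(c,1),round(r,1),'rect',np.round(rr[0],1),np.round(rr[1],1),round(rr[2],1),'min',q.min(0).round(1),'max',q.max(0).round(1))
E
```

```text
top 0.15 34 z [0.1521 0.1566 0.1602] circ [ 6.6 10.8] 13.7 rect [ 8.  12.2] [ 9.4 26.8] 43.9 min [-4.7  3.1 25. ] max [18.4 20.3 35.9]
top 0.118 4 z [0.1239 0.1309 0.1338] circ [18.3  3.4] 3.0 rect [19.   3.9] [1.8 6. ] 36.0 min [16.5  1.  52.4] max [20.   5.8 63.8]
top 0.195 56 z [0.206  0.2161 0.2201] circ [26.2  0.1] 13.5 rect [26.5 -1.1] [23.4 16.4] 1.9 min [ 14.5  -9.4 -36.3] max [ 38.2   7.3 -11. ]
scene 0.15 101 z [0.1527 0.1559 0.1584] circ [ 0.3 -0.3] 22.3 rect [-1.8  0.8] [43.3 38.4] 59.0 min [-21.  -22.6  25.7] max [22.2 21.  36. ]
scene 0.118 34 z [0.1234 0.132  0.1358] circ [-9.2  0.4] 13.6 rect [-9.6 -0.4] [26.4 13.1] 1.0 min [-22.8  -7.   50.5] max [ 3.5  6.4 66.2]
scene 0.195 177 z [0.1997 0.2146 0.2216] circ [-7.7 -0.6] 32.4 rect [-9.2 -2. ] [59.5 39.1] 21.2 min [-39.8 -22.  -38.3] max [24.  20.7 -8.6]
```

Emit:
send_rows([
  [0, [0, 0, 0], -9.6],
  [0, [0, 0, 0], -9.6],
  [0, [0, 0, 0], -9.6],
  [0, [0, 0, 0], -9.5],
  [0, [-2, 2.5, 0], 0],
  [0, [-2.5, 3.5, 0], 0],
  [0, [-2.5, 3.5, 0], 0],
  [0, [-2.4, 3, 0], 0],
  [0, [-2, 2.5, 0], 0],
  [0, [0, 0, 0], 0],
])

```text
t: 12.35
tool_pos: [0.5244, 0.0145, 0.1852]
tool_rot: [0.581, -3.083, -0.002]
contact_force: [-0.2, -0.7, -3.2]
opening: 0.0153
grip_force: 59.0
```

```bash
python3 - <<'E'
from h import *
st()
o=ctrl.get_obs(); t=np.array(o['tool_pos']); M=R.from_rotvec(o['tool_rot']).as_matrix()
for n in('top','scene'):
    W=cloud(grab(n)); g=np.hypot(W[...,0]-t[0],W[...,1]-t[1])<.05
    for lo,hi in((.15,.162),(.115,.14),(.208,.225)):
        p=W[g&(W[...,2]>lo)&(W[...,2]<hi)]; q=(p-t)@M*1000
        if len(p)<4: continue
        c,r=cv2.minEnclosingCircle(q[:,:2].astype(np.float32)); rr=cv2.minAreaRect(q[:,:2].astype(np.float32))
        print(n,lo,len(p),'circ',np.round(c,1),round(r,1),'rect',np.round(rr[0],1),np.round(rr[1],1),round(rr[2],1),'min',q.min(0).round(1),'max',q.max(0).round(1))
E
```

```text
t 12.35 tcp [0.5244 0.0145 0.1852] yaw -158.66 tilt 0.24 slot-frame 2.7 0.7 F [-0.2 -0.7 -3.2] op 0.0153 gf 59.0 q6 -2.06
top 0.15 17 circ [11.4  0.3] 17.4 rect [16.4  1.3] [10.2 34.9] 11.2 min [  8.  -16.8  28.8] max [20.9 17.4 35.1]
top 0.208 48 circ [31.1 -1.4] 10.7 rect [31.8 -1.9] [15.4 18.5] 88.9 min [ 22.7  -9.6 -31.5] max [ 41.1   5.9 -22.7]
scene 0.15 97 circ [ 2.2 -2.4] 22.0 rect [ 2.1 -2.4] [41.6 38.6] 32.6 min [-18.6 -22.4  23.7] max [23.9 19.5 35. ]
scene 0.115 37 circ [-6.1 -2.6] 16.5 rect [-6.1 -1.2] [32.8 14.1] 0.5 min [-22.5  -8.3  50.2] max [10.3  5.9 67.2]
scene 0.208 117 circ [ 1.4 -6. ] 38.3 rect [ 1.2 -4.7] [38.5 73.4] 68.3 min [-36.8 -23.  -39.7] max [ 39.7  18.6 -22.9]
```

Emit:
send_rows([
  [0, [-0.15, -0.2, 1], 0],
  [0, [0, 0, 1.2], 0],
  [0, [0, 0, 0.7], 0],
  [0, [0, 0, 0.4], 0],
  [0, [0, 0, 0.4], 0],
  [0, [0, 0, 0.4], 0],
  [0, [0, 0, 0.3], 0],
])

```text
t: 13.32
tool_pos: [0.5277, 0.0113, 0.1438]
tool_rot: [-0.577, 3.088, -0.0]
contact_force: [-0.5, -0.2, -3.2]
opening: 0.0153
grip_force: 59.0
```

```bash
python3 -c "
from h import *
st()"
```

```text
t 13.32 tcp [0.5277 0.0113 0.1438] yaw -158.84 tilt 0.02 slot-frame -1.4 -1.3 F [-0.5 -0.2 -3.2] op 0.0153 gf 59.0 q6 -2.06
```

Emit:
send_rows([
  [0, [0.12, 0.14, 0], 0],
  [0, [0, 0, 0.4], 0],
  [0, [0, 0, 0.4], 0],
  [0, [0, 0, 0.3], 0],
  [0, [0, 0, 0.3], 0],
  [0, [0, 0, 0.2], 0],
  [0, [0, 0, 0], 0],
])

```text
t: 14.2
tool_pos: [0.5259, 0.0122, 0.1276]
tool_rot: [0.577, -3.088, -0.0]
contact_force: [-0.1, 0.8, -3.1]
opening: 0.015
grip_force: 58.9
```

```bash
python3 -c "
from h import *
st()"
```

```text
t 14.2 tcp [0.5259 0.0122 0.1276] yaw -158.84 tilt 0.02 slot-frame 0.1 0.1 F [-0.1  0.8 -3.1] op 0.015 gf 58.9 q6 -2.06
```

Emit:
send_rows([
  [0, [0, 0, 0.2], 0],
  [0, [0, 0, 0.15], 0],
  [0, [0, 0, 0.1], 0],
  [0, [0, 0, 0.1], 0],
  [0, [0, 0, 0.05], 0],
  [0, [0, 0, 0], 0],
])

```text
t: 14.95
tool_pos: [0.5265, 0.0123, 0.125]
tool_rot: [-0.577, 3.088, -0.0]
contact_force: [-7.8, 1.4, 12.8]
opening: 0.015
grip_force: 61.1
```

Emit:
send_rows([
  [0, [0, 0, -0.25], 0],
  [0, [0, 0, 0], 9],
  [0, [0, 0, 0], 9],
  [0, [0, 0, 0], 9],
  [0, [0, 0, 0], 9],
])

```text
t: 15.58
tool_pos: [0.5272, 0.0117, 0.1251]
tool_rot: [0.413, 3.111, -0.001]
contact_force: [1.3, -0.7, 0.5]
opening: 0.0146
grip_force: 59.3
```

```bash
python3 -c "
from h import *
st(); print(ctrl.get_obs()['wrist_torque'])"
```

```text
t 15.57 tcp [0.5272 0.0117 0.1251] yaw 164.87 tilt 0.2 slot-frame -0.9 -0.9 F [ 1.3 -0.7  0.5] op 0.0146 gf 59.3 q6 -1.43
[-0.22600207 -0.21498901  0.01584668]
```

Turning freely under the plate. Finish the quarter turn.

Emit:
send_rows([
  [0, [0, 0, 0], 9],
  [0, [0, 0, 0], 9],
  [0, [0, 0, 0], 9],
  [0, [0, 0, 0], 9],
  [0, [0, 0, 0], 9],
  [0, [0, 0, 0], 9],
  [0, [0, 0, 0], 0],
  [0, [0, 0, 0], 0],
])

```text
t: 16.58
tool_pos: [0.5267, 0.0119, 0.1251]
tool_rot: [1.772, 2.592, 0.001]
contact_force: [1.0, -1.5, 3.2]
opening: 0.0145
grip_force: 59.6
```

```bash
python3 -c "
from h import *
st(); print(ctrl.get_obs()['wrist_torque'])"
```

```text
t 16.57 tcp [0.5267 0.0119 0.1251] yaw 111.28 tilt 0.11 slot-frame -0.6 -0.5 F [ 1.  -1.5  3.2] op 0.0145 gf 59.6 q6 -0.49
[-0.33794225  0.03857764  0.00355716]
```

Emit:
send_rows([
  [3, [0, 0, 0], 0],
  [5, [0, 0, 0], 0],
  [5, [0, 0, 0], 0],
  [5, [0, 0, 0], 0],
  [5, [0, 0, -1.5], 0],
  [5, [0, 0, -3], 0],
  [5, [0, 0, -5], 0],
  [5, [0, 0, -5], 0],
  [5, [0, 0, 0], 0],
])

```text
t: 17.7
tool_pos: [0.5287, 0.0119, 0.2768]
tool_rot: [1.77, 2.583, 0.009]
contact_force: [0.2, -0.6, 0.5]
opening: 0.0503
grip_force: 0.0
```

Emit:
send_rows([
  [5, [4, -4, 0], 0],
  [5, [4, -4, 0], 0],
  [5, [4, -4, 0], 0],
  [5, [2, -4, 0], 0],
  [5, [0, 0, 0], 0],
])

```text
t: 18.32
tool_pos: [0.3247, 0.0854, 0.2695]
tool_rot: [1.772, 2.591, 0.003]
contact_force: [0.2, -0.1, -0.1]
opening: 0.05
grip_force: 0.0
```

```bash
python3 - <<'E'
from h import *
st()
for n in('top','scene'):
    im=grab(n); W=cloud(im); g=np.hypot(W[...,0]-.526,W[...,1]-.012)<.06
    for lo,hi in((.143,.157),(.0885,.096),(.083,.0885)):
        p=W[g&(W[...,2]>lo)&(W[...,2]<hi)]
        if len(p)<4: continue
        q=(p[:,:2]-SL)*1000; r=cv2.minAreaRect(q.astype(np.float32)); print(n,lo,len(p),np.percentile(p[:,2],[5,50,95]).round(4),'rect',np.round(r[0],1),np.round(r[1],1),round(r[2],1))
b=im['frame'][100:300,200:460]; cv2.imwrite('pics/s4.png',cv2.convertScaleAbs(cv2.resize(b,None,fx=3,fy=3,interpolation=2)[:,:,::-1],alpha=1.5))
E
```

```text
t 18.32 tcp [0.3247 0.0854 0.2695] yaw 111.25 tilt 0.18 slot-frame 141.1 161.2 F [ 0.2 -0.1 -0.1] op 0.05 gf 0.0 q6 -0.34
top 0.143 181 [0.1471 0.1515 0.1551] rect [2.  0.6] [16.2 79.9] 20.6
top 0.0885 215 [0.0886 0.0902 0.094 ] rect [-5.  13.8] [98.8 86.6] 20.8
top 0.083 529 [0.0834 0.0857 0.0881] rect [-5.1 13.9] [100.1  89.8] 21.5
scene 0.143 146 [0.1443 0.1517 0.1545] rect [1.8 1.7] [19.3 79.6] 19.8
scene 0.0885 169 [0.0886 0.0907 0.0948] rect [ 0.1 17.4] [84.6 84.8] 18.3
scene 0.083 334 [0.0841 0.0864 0.0882] rect [-5.3 12.9] [99.9 88.3] 19.2
```

View pics/s4.png

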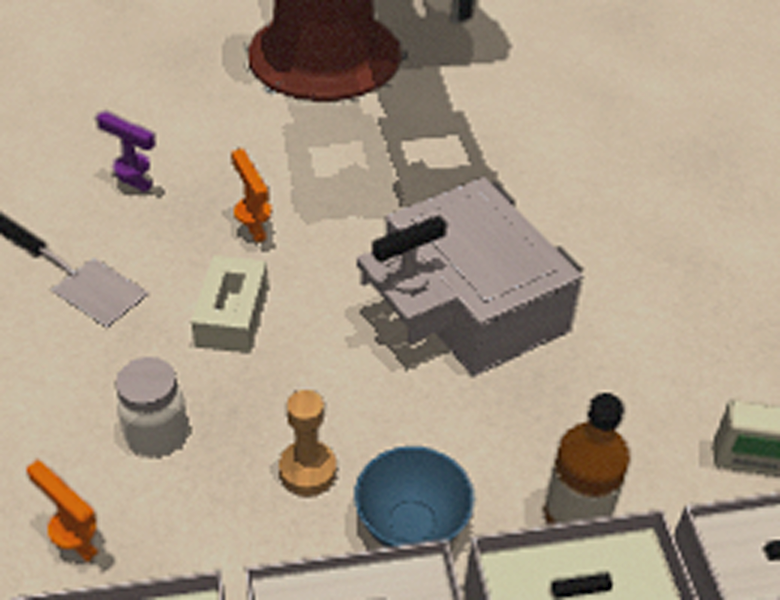

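The key stands upright on the shut lid with its bar square to the slot. Its top is at 152 mm, which matches a seated collar, and the other items look undisturbed.

```bash
python3 -c "
from station import ctrl
print(ctrl.finish_job())"
```

```text
the job is handed in; nothing more can be done
None
```

The lid was lowered gently until shut, and the T-key is seated, turned a quarter and released upright in the slot; the job was handed in at about 18 s, and the hand-in call returned no verdict.

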